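# Nest the turned measuring cups and slide the set to the pick-up mark

### The job

Pack the set of wooden measuring cups for pick-up: leaving the tray on its packing mark, put the largest cup upright in the tray, then nest the other cups that are on the bench inside it one at a time, always the largest remaining one next, each seated fully down in the one before. Then take the tray by its upright grip and slide it along the bench, without lifting it, until it stands squarely on the crossed pick-up mark with the whole nested set in it. Leave everything else on the bench where it is.

Things in the scene. Friction and masses are not known exactly. Their poses are not given: they have to be found in the camera images.
- mark_pack: packing mark: a plain square outline of dark wood inlaid flush in the bench, 162 mm outside; origin at its centre on the bench; x axis along one side. The tray starts on it.
- mark_out: pick-up mark: the same 162 mm square outline but with a diagonal cross inside; origin at its centre on the bench; x axis along one side. About 220 mm sideways (along y) of the packing mark, on either side of it.
- tray: low square wooden tray, 140 x 140 mm, 0.35 kg. Floor 6 mm thick, rim 16 mm high (inside 128 x 128 mm). An upright flat grip, 32 mm along x, 16 mm along y, 75 mm high from the bench, stands outside the rim, 86 mm from the centre on the -x side (towards the robot). Cup handles may point any way that keeps clear of this grip. Origin: centre of the underside, z up.
- cup1: largest turned wooden cup, straight-sided: outer diameter 116 mm, inner 106 mm, height 52 mm, floor 10 mm thick, 120 g. A level handle, 14 mm wide, 8 mm thick, top flush with the rim, sticks out along the cup's +x to 112 mm from its axis. Origin: centre of the underside, z up. Always present.
- cup2: second largest turned wooden cup, straight-sided: outer diameter 98 mm, inner 88 mm, height 52 mm, floor 10 mm thick, 100 g. A level handle, 14 mm wide, 8 mm thick, top flush with the rim, sticks out along the cup's +x to 106 mm from its axis. Origin: centre of the underside, z up. May be absent. Seated, it stands 10 mm above the next larger cup, its handle 2 mm clear of that cup's rim and handle.
- cup3: middle turned wooden cup, straight-sided: outer diameter 80 mm, inner 70 mm, height 52 mm, floor 10 mm thick, 78 g. A level handle, 14 mm wide, 8 mm thick, top flush with the rim, sticks out along the cup's +x to 100 mm from its axis. Origin: centre of the underside, z up. May be absent. Seated, it stands 10 mm above the next larger cup, its handle 2 mm clear of that cup's rim and handle.
- cup4: second smallest turned wooden cup, straight-sided: outer diameter 62 mm, inner 52 mm, height 52 mm, floor 10 mm thick, 57 g. A level handle, 14 mm wide, 8 mm thick, top flush with the rim, sticks out along the cup's +x to 94 mm from its axis. Origin: centre of the underside, z up. May be absent. Seated, it stands 10 mm above the next larger cup, its handle 2 mm clear of that cup's rim and handle.
- cup5: smallest turned wooden cup, straight-sided: outer diameter 44 mm, inner 34 mm, height 52 mm, floor 10 mm thick, 35 g. A level handle, 14 mm wide, 8 mm thick, top flush with the rim, sticks out along the cup's +x to 90 mm from its axis. Origin: centre of the underside, z up. May be absent. Seated, it stands 10 mm above the next larger cup, its handle 2 mm clear of that cup's rim and handle.
- oil_jar: bystander: closed amber jar, 60 mm across, 85 mm high; origin at its underside; leave it alone
- glue_bottle: bystander: white bottle, 52 mm across, 130 mm high; origin at its underside; leave it alone
- stone: bystander: grey sharpening stone, 150 x 50 x 25 mm; origin at its underside; leave it alone
- mallet: bystander: mallet lying on the bench; origin at its underside; leave it alone
- chisel: bystander: slim hand tool lying on the bench; origin at its underside; leave it alone
- spoon_a: bystander: wooden spoon blank, about 180 mm long; origin at its underside; leave it alone
- spoon_b: bystander: wooden spoon blank, about 180 mm long; origin at its underside; leave it alone
There are look-alikes about, which are no part of the job. What is shaped like the cup4 but black or turquoise is not meant.

How it is judged:
On the way, in this order (a step that is already met when the one before it is completed fails the run):
1. the largest cup stands upright in the tray (horizontal distance between cup1 and tray below 0.012 m and z of cup1 in the frame of tray between 0.003 and 0.01 m and angle between cup1's own z axis and vertical below 0.08 rad), for 0.2 s.
2. cup2 (second largest), if present, sits fully down inside every larger cup (angle between cup2's own z axis and vertical below 0.08 rad and horizontal distance between cup2 and cup1 below 0.0065 m and z of cup2 in the frame of cup1 between 0.006 and 0.014 m), for 0.2 s.
3. cup3 (middle), if present, sits fully down inside every larger cup (angle between cup3's own z axis and vertical below 0.08 rad and horizontal distance between cup3 and cup1 below 0.0155 m and z of cup3 in the frame of cup1 between 0.006 and 0.024 m and horizontal distance between cup3 and cup2 below 0.0065 m and z of cup3 in the frame of cup2 between 0.006 and 0.014 m), for 0.2 s.
4. cup4 (second smallest), if present, sits fully down inside every larger cup (angle between cup4's own z axis and vertical below 0.08 rad and horizontal distance between cup4 and cup1 below 0.0245 m and z of cup4 in the frame of cup1 between 0.006 and 0.034 m and horizontal distance between cup4 and cup2 below 0.0155 m and z of cup4 in the frame of cup2 between 0.006 and 0.024 m and horizontal distance between cup4 and cup3 below 0.0065 m and z of cup4 in the frame of cup3 between 0.006 and 0.014 m), for 0.2 s.
5. cup5 (smallest), if present, sits fully down inside every larger cup (angle between cup5's own z axis and vertical below 0.08 rad and horizontal distance between cup5 and cup1 below 0.0335 m and z of cup5 in the frame of cup1 between 0.006 and 0.044 m and horizontal distance between cup5 and cup2 below 0.0245 m and z of cup5 in the frame of cup2 between 0.006 and 0.034 m and horizontal distance between cup5 and cup3 below 0.0155 m and z of cup5 in the frame of cup3 between 0.006 and 0.024 m and horizontal distance between cup5 and cup4 below 0.0065 m and z of cup5 in the frame of cup4 between 0.006 and 0.014 m), for 0.2 s.
6. the tray has been slid to the pick-up mark (horizontal distance between tray and mark_out below 0.02 m and angle between the x axis of tray and the x axis of mark_out, either way round below 0.2 rad and height (world z) of tray below 0.006 m), for 0.2 s.
At the end, for the whole second after the job is handed in: Tray flat on the bench, within 20 mm of the crossed mark's centre and 0.2 rad of square; largest cup upright within 12 mm of the tray's centre; every other cup present upright (0.08 rad) and fully seated inside all larger ones; all released and at rest (all of step 1 and all of step 2 and all of step 3 and all of step 4 and all of step 5 and all of step 6 and linear speed of each of cup1, cup2, cup3, cup4, cup5, tray below 0.02 m/s); the robot touches nothing.
It fails at once if the tray is lifted off the bench (12 mm or more) (height (world z) of tray above 0.012 m).
It fails at once if a bystander is shifted by more than 50 mm (distance of any of oil_jar, glue_bottle, stone, mallet, chisel, spoon_a, spoon_b from where it was at the start of the episode above 0.05 m).
Of cup2, cup3, cup4, cup5 only 2 to 4 are there at a start; the rules pass over those that are not, and their reading is None.
At some moment in a run one of cup1, cup2, cup3, cup4, cup5 may be knocked a few centimetres aside while the robot is not near it.
It also fails if it takes over 210 s, if anything falls off the work surface, if the arm or the gripper's body presses on something with over 40 N, if the wrist force passes 120 N, or if a joint passes its speed limit or range.

### The arm

A 7-joint arm with a two-finger parallel gripper is mounted at the origin on the work surface. World frame = base frame: x ahead of the robot, y to its left, z up, the work surface at z = 0. Lengths are in m, angles in rad, forces in N, time in s.
With the tool pointing down it reaches from about 0.425 to 0.925 m from the base axis. Payload 6.8 kg.
Tool frame: the origin (TCP) lies on the front face of the gripper's body, between the roots of the fingers; the fingertips stand 73 mm ahead of it and the grasp point (between the pads) lies 54 mm ahead of it (env.nose_length is the distance from the TCP to the fingertips, in m); z points along the fingers, y is the direction in which the jaws open and shut (so a half turn about z gives the same grasp; the last joint's range is limited). The gripper opens to 85 mm and grips with 20 to 120 N. Pads are 22 mm wide; open, the fingers measure 114 mm over their backs; the gripper's body (76 mm by 85 mm) begins 54 mm behind the grasp point. The pads swing forward as they close: fully open they stand 13 mm farther back than shut.
Start: joints at [-1.345, 0.477, 0.022, 1.555, -0.011, 1.109, -0.083], TCP at [0.221, 0.638, 0.304] pointing down, gripper open.
Joint ranges: [-2.96, 2.96], [-0.34, 2.1], [-1.41, 1.46], [0.24, 2.44], [-1.37, 4.51], [0.17, 1.92], [-2.96, 2.96]. Speed limits (rad/s): [2.39, 2.39, 3.14, 3.14, 3.14, 3.14, 3.14].

### API

Orientations are given as a unit quaternion [w, x, y, z].
In Python, from cell import env, kin, camera, calibration, job gives the robot as it stands. The module is installed in compiled form; this text tells all that it offers. Calls block until the motion is done:
- env.reach(position, orientation): joint-space move of the TCP to a pose.
- env.movel(position, velocity=0.15, rot=None, stop_force=None): straight line of the TCP; rot=None keeps the orientation; velocity is the mean speed in m/s. With stop_force (N) it stops when the force on the tool has changed by that much, and returns True; else False.
- env.goto_joints(angles): joint-space move.
- env.grip(opening, f_grip=None): finger opening in m; f_grip is the grip in N (None keeps the last); returns when the fingers have stopped.
- env.dwell(seconds).
- kin.inverse_kinematics(position, orientation): joint angles nearest the present ones, or None.
- env.get_state(): the state.
- camera(name): name is "scene" or "top" or "wrist"; returns (picture, depth): 480x640x3 uint8, blue, green, red; 480x640 float32, m along the optical axis (not along the pixel's ray), 0 where there is no reading.
- calibration(name): a dict with "fx", "fy", "cx", "cy" (pixels), "k1" (the pictures are not rectified: a ray, as slopes to the right and down, at radius r is drawn at 1 + k1 r^2 times it, then the intrinsics apply), "rvec" (rotation vector, rad) and "tvec" (3), from world to camera coordinates, as OpenCV has them. Camera axes: x right, y down, z forward; pixel columns grow to the right and rows downward; lengths in m; the calibration is good to about 2 mm. A picture is of the moment at which its call begins: read the wrist's pose just before it. calibration takes no time and is no camera call; for the wrist camera it gives the pose at the moment of the call.
A pose or a line that the arm cannot do raises env.PlanningError and nothing moves.
- job.job_done(): hands the job in, once; it reports no verdict.
The state is a dict: "time": time; "qpos": joint angles; "joint_velocities": joint speeds; "joint_torque": joint torques, N m; "tcp_pos": TCP position; "orientation": TCP orientation; "force": force on the tool from outside, world axes, zero at the start; "torque": the same for the moment, N m; "opening": finger opening in m.
Only numpy, scipy, OpenCV 4.12 (cv2) and the standard library are available. Lean on these libraries where they do the work, as an engineer would, in place of code of your own. Each camera call takes 0.05 s, during which the arm holds its last target.

## Working session

There is one attempt and no reset: what is moved stays moved. The work goes in short steps, each a Python script; the robot and the scene stay as the last script left them, time stands still between calls to the robot, and variables do not carry over. Pictures are saved under pics/ and viewed, and the job is handed in when it is done.

```bash
mkdir -p pics; ls; python3 - <<'E'
from cell import env,kin,camera,calibration,job
import cv2
for n in ["scene","top","wrist"]:
    im,d=camera(n); cv2.imwrite(f"pics/{n}0.png",im)
    c=calibration(n); print(n,{k:(v if not hasattr(v,'tolist') else v.tolist()) for k,v in c.items()})
s=env.get_state(); print(s, env.nose_length)
E
```

```text
pics
scene {'fx': 607.7537898017889, 'fy': 607.7537898017889, 'cx': 320.79158957402245, 'cy': 243.5049185264798, 'k1': 0.04441484300031179, 'rvec': [2.023941608430182, 0.8314129582849231, -0.4310669809790247], 'tvec': [-0.4004730404829398, -0.19732147659949573, 2.052694047092168]}
top {'fx': 440.5798238118506, 'fy': 440.5798238118506, 'cx': 318.2745080130096, 'cy': 241.809123891688, 'k1': -0.03467990382958453, 'rvec': [2.2337912002895033, -2.1796832418820853, 0.08856814860529978], 'tvec': [-0.027839123818473824, 0.5402156634765357, 1.1825534029687788]}
wrist {'fx': 371.35309531534347, 'fy': 371.35309531534347, 'cx': 311.6904343531216, 'cy': 237.08421548808914, 'k1': -0.061873320400675454, 'rvec': [-2.3671027333195123, -1.6851181259679437, -0.2344301805081731], 'tvec': [-0.6736955970574283, -0.03664836705873725, 0.3781921313676318]}
{'time': 0.15, 'qpos': array([-1.34510035,  0.47764126,  0.02234554,  1.55618522, -0.01148271,
        1.1092706 , -0.0830888 ]), 'joint_velocities': array([-0.00020375, -0.00210891, -0.00169471, -0.00428145, -0.00034109,
        0.00130118, -0.00025522]), 'joint_torque': array([ 2.49467877e-03, -5.96925437e+01,  1.60999708e+00, -2.81487036e+01,
        1.26412947e-02,  6.55759897e-03, -1.38022261e-05]), 'tcp_pos': array([0.22104288, 0.63743034, 0.30314467]), 'orientation': array([-5.90720224e-05,  1.66105425e-01,  9.86107760e-01, -6.85550817e-04]), 'force': array([ 0.08455078, -0.92030302,  0.3969594 ]), 'torque': array([0.00456302, 0.0059025 , 0.03527677]), 'opening': 0.08534870401466067} 0.0726
```

View pics/top0.png

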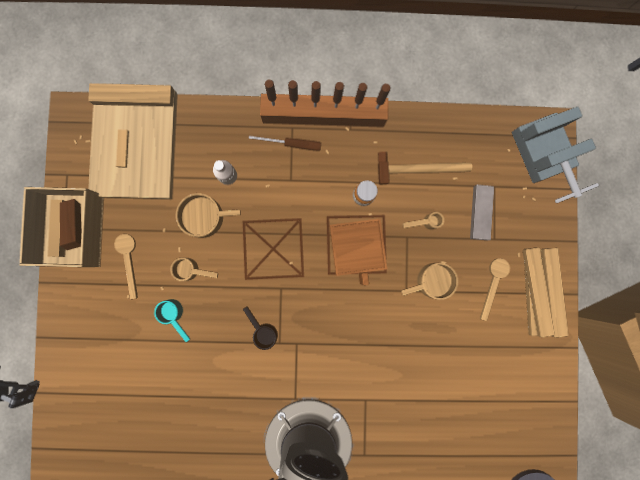

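View pics/scene0.png

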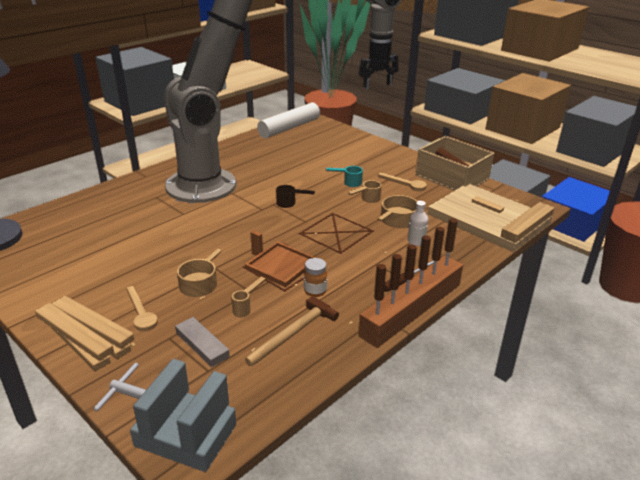

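View pics/wrist0.png

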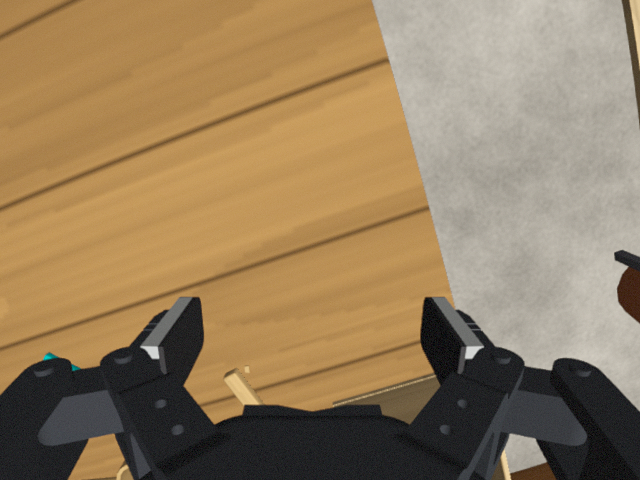

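Top view: wooden cups at (199,215), (436,281), (184,269) and (434,220). The lookalikes are turquoise at (168,312) and black at (264,336). The tray is at (357,245) and the crossed mark at (272,249). Next I measure them.

```bash
cat > h.py <<'E'
from cell import env,kin,camera,calibration,job
import numpy as np,cv2
from scipy.spatial.transform import Rotation as R
def rays(n,uv,c=None):
    c=c or calibration(n)
    uv=np.asarray(uv,float).reshape(-1,2)
    p=(uv-[c['cx'],c['cy']])/[c['fx'],c['fy']]
    q=p.copy()
    for _ in range(20): q=p/(1+c['k1']*(q**2).sum(1,keepdims=True))
    d=np.c_[q,np.ones(len(q))]
    M=R.from_rotvec(np.ravel(c['rvec'])).as_matrix(); t=np.ravel(c['tvec'])
    return -M.T@t, d@M
def plane(n,uv,z,c=None):
    o,d=rays(n,uv,c); return o+d*((z-o[2])/d[:,2])[:,None]
def cloud(n,dep,c=None):
    v,u=np.mgrid[:480,:640]; o,d=rays(n,np.c_[u.ravel(),v.ravel()],c)
    P=(o+d*dep.reshape(-1,1)).reshape(480,640,3); P[dep==0]=np.nan
    return P
def proj(n,P,c=None):
    c=c or calibration(n); M=R.from_rotvec(np.ravel(c['rvec'])).as_matrix()
    X=np.asarray(P,float).reshape(-1,3)@M.T+np.ravel(c['tvec']); q=X[:,:2]/X[:,2:]
    q=q*(1+c['k1']*(q**2).sum(1,keepdims=True)); return q*[c['fx'],c['fy']]+[c['cx'],c['cy']]
def circ(xy):
    A=np.c_[2*xy,np.ones(len(xy))]; s=np.linalg.lstsq(A,(xy**2).sum(1),rcond=None)[0]
    return s[:2],np.sqrt(s[2]+s[:2]@s[:2])
E
python3 - <<'E'
from h import *
im,d=camera("top"); P=cloud("top",d); np.savez("top0.npz",im=im,d=d)
z=P[...,2]; bench=z[300:420,330:500]; print("bench z",np.nanmedian(bench),np.nanstd(bench))
mask=((z>0.03)&(z<0.17)).astype(np.uint8)
n,l,st,ce=cv2.connectedComponentsWithStats(mask)
for i in range(1,n):
    if st[i,4]<25: continue
    q=P[l==i]
    if np.median(q[:,0])<0.3: continue
    print(i,ce[i].round(),st[i,2:],np.median(q,0).round(3),"zmax",np.nanpercentile(q[:,2],95).round(3), im[l==i].mean(0).round())
big=cv2.resize(im[180:360,130:530],None,fx=2,fy=2,interpolation=cv2.INTER_CUBIC); cv2.imwrite("pics/top_crop.png",big)
E
```

```text
bench z 0.00041127634277049463 0.0028697748013013584
1 [131. 131.] [  87  115 5208] [0.837 0.499 0.033] zmax 0.062 [118. 163. 198.]
2 [324. 108.] [ 129   34 3471] [ 0.889 -0.02   0.07 ] zmax 0.148 [ 55.  86. 129.]
3 [554. 148.] [  83   97 3485] [ 0.806 -0.634  0.083] zmax 0.132 [130. 128. 121.]
40 [224. 171.] [ 23  22 391] [0.71  0.232 0.089] zmax 0.131 [141. 147. 157.]
68 [365. 192.] [ 24  25 455] [ 0.669 -0.132  0.084] zmax 0.088 [150. 157. 170.]
69 [ 60. 225.] [  83   84 4770] [0.564 0.651 0.07 ] zmax 0.102 [ 64.  88. 110.]
83 [204. 214.] [ 66  44 521] [0.609 0.286 0.05 ] zmax 0.055 [ 82. 123. 157.]
94 [425. 221.] [ 41  16 271] [ 0.598 -0.304  0.052] zmax 0.056 [ 93. 138. 176.]
104 [547. 291.] [  46   91 2821] [ 0.422 -0.635  0.044] zmax 0.048 [105. 156. 198.]
105 [191. 270.] [ 48  24 349] [0.452 0.318 0.051] zmax 0.055 [ 87. 130. 165.]
106 [433. 283.] [ 56  37 479] [ 0.428 -0.313  0.051] zmax 0.055 [ 88. 132. 168.]
107 [364. 278.] [ 9 13 99] [ 0.447 -0.133  0.074] zmax 0.078 [ 55.  93. 145.]
108 [172. 319.] [ 36  42 378] [0.327 0.357 0.05 ] zmax 0.055 [143. 150.  65.]
109 [259. 329.] [ 34  44 336] [0.312 0.142 0.051] zmax 0.055 [40. 49. 61.]
```

View pics/top_crop.png

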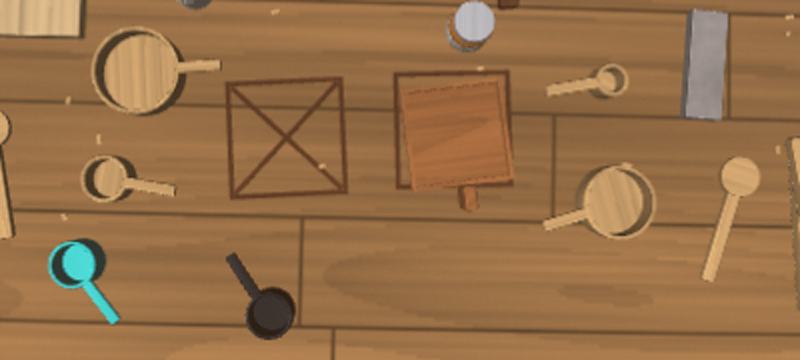

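```bash
cat >> h.py <<'E'
def findcup(d,guess,name="top",ztop=0.052,rmax=0.13,c=None,ring=(0.035,0.07),rnom=None):
    """d: depth; guess xy; returns centre, outer radius, handle yaw, handle tip radius"""
    P=cloud(name,d,c); m=((P[...,2]>ztop-0.009)&(P[...,2]<ztop+0.009)&(np.hypot(P[...,0]-guess[0],P[...,1]-guess[1])<rmax)).astype(np.uint8)
    n,l,st,ce=cv2.connectedComponentsWithStats(m); i=1+np.argmax(st[1:,4]); m=(l==i).astype(np.uint8)
    v,u=np.nonzero(m); xy=plane(name,np.c_[u,v],ztop,c)[:,:2]
    best=None; rng=np.random.default_rng(0)
    # rim band: all pixels; RANSAC annulus of 5 mm width (mid radius = outer-2.5mm)
    for _ in range(600):
        try: ctr,r=circ(xy[rng.choice(len(xy),3,False)])
        except Exception: continue
        if not 0.012<r<0.065: continue
        k=np.abs(np.hypot(*(xy-ctr).T)-r)<0.004
        if best is None or k.sum()>best.sum(): best=k
    for _ in range(5):
        ctr,r=circ(xy[best]); best=np.abs(np.hypot(*(xy-ctr).T)-r)<0.004
    ro=r+0.0025
    rr=np.hypot(*(xy-ctr).T); h=rr>ro+0.008
    hc=xy[h]; dv=hc.mean(0)-ctr
    yaw=np.arctan2(dv[1],dv[0])
    return ctr,ro,yaw,rr.max()
E
python3 - <<'E'
from h import *
f=np.load("top0.npz");d=f['d'];im=f['im']
for g in [(.609,.30),(.598,-.304),(.452,.318),(.428,-.313)]:
    c,r,y,t=findcup(d,g); print(c.round(4),"diam",round(2e3*r,1),"yaw",round(np.degrees(y),1),"tip",round(t*1e3),"dist",np.hypot(*c).round(3))
# tray: rim-height and grip; marks by dark pixels near bench
P=cloud("top",d)
z=P[...,2]; reg=(np.hypot(P[...,0]-.53,P[...,1]+.113)<.15)
g=(z>.055)&(np.hypot(P[...,0]-.447,P[...,1]+.133)<.04)
v,u=np.nonzero(g); q=plane("top",np.c_[u,v],.075); print("grip",q.mean(0), q.min(0),q.max(0))
hsv=cv2.cvtColor(im,cv2.COLOR_BGR2HSV)
for p in [(345,240),(365,260),(386,235),(330,230),(328,250),(243,250),(272,279),(300,250),(400,300),(255,262)]: print(p,hsv[p[1],p[0]])
E
```

```text
[0.6029 0.3058] diam 116.1 yaw -84.7 tip 112 dist 0.676
[ 0.6066 -0.324 ] diam 43.0 yaw 101.4 tip 88 dist 0.688
[0.4592 0.3411] diam 62.3 yaw -98.5 tip 94 dist 0.572
[ 0.4434 -0.3362] diam 96.9 yaw 108.4 tip 105 dist 0.556
grip [ 0.44603539 -0.13499659  0.075     ] [ 0.43155607 -0.14379809  0.075     ] [ 0.46253077 -0.1252002   0.075     ]
(345, 240) [ 13 157 156]
(365, 260) [ 12 158 168]
(386, 235) [ 15 138 122]
(330, 230) [ 13 148 141]
(328, 250) [ 12 156  98]
(243, 250) [ 14 143 137]
(272, 279) [ 15 139 143]
(300, 250) [ 13 148 119]
(400, 300) [ 14 138 164]
(255, 262) [ 15 140 155]
```

```bash
python3 - <<'E'
from h import *
f=np.load("top0.npz");d=f['d'];im=f['im'];P=cloud("top",d);z=cv2.medianBlur(P[...,2].astype(np.float32),5)
hsv=cv2.cvtColor(im,cv2.COLOR_BGR2HSV).astype(int)
b,g,r=[im[...,i].astype(float) for i in range(3)]
# tray: r/g ratio
ratio=r/(g+1)
m=((ratio>1.5)).astype(np.uint8)*255
print(ratio[240,345],ratio[260,365],ratio[300,400],ratio[250,328])
bh=cv2.morphologyEx(cv2.cvtColor(im,cv2.COLOR_BGR2GRAY),cv2.MORPH_BLACKHAT,np.ones((7,7)))
zz=np.clip((z+.005)/.03*255,0,255).astype(np.uint8)
def crop(a): return cv2.resize(a[200:300,225:405],None,fx=2.2,fy=2.2,interpolation=cv2.INTER_CUBIC)
rr=np.clip((ratio-1)*200,0,255).astype(np.uint8)
top=np.hstack([crop(rr),crop(np.clip(bh.astype(int)*4,0,255).astype(np.uint8))])
bot=np.hstack([crop(zz),crop(cv2.cvtColor(im,cv2.COLOR_BGR2GRAY))])
cv2.imwrite("pics/feat.png",np.vstack([top,bot]))
E
```

```text
1.5445544554455446 1.5555555555555556 1.3781512605042017 1.5806451612903225<stdin>:10: RuntimeWarning: invalid value encountered in cast
```

View pics/feat.png

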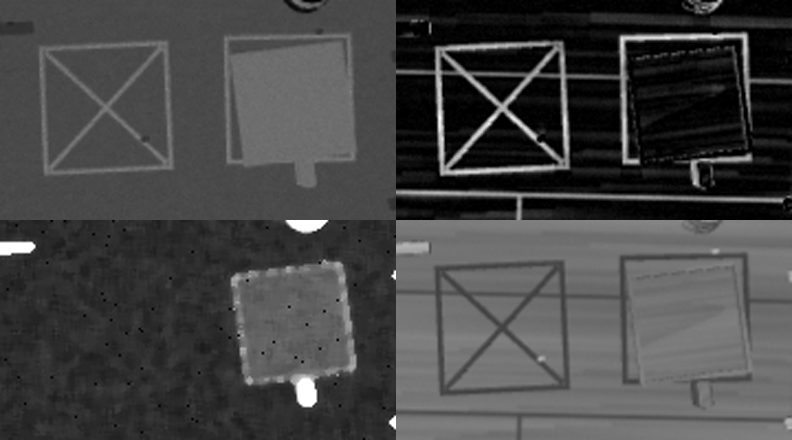

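```bash
cat >> h.py <<'E'
def rect(name,m,z,c=None):
    v,u=np.nonzero(m); xy=plane(name,np.c_[u,v],z,c)[:,:2]
    return cv2.minAreaRect((xy*1000).astype(np.float32))
def largest(m):
    n,l,st,ce=cv2.connectedComponentsWithStats(m.astype(np.uint8)); return l==1+np.argmax(st[1:,4])
def tray_mark(im,d,name="top"):
    P=cloud(name,d); z=cv2.medianBlur(np.nan_to_num(P[...,2]).astype(np.float32),5)
    b,g,r=[cv2.GaussianBlur(im,(3,3),0)[...,i].astype(float) for i in range(3)]
    ratio=r/(g+1)
    return ratio,z,P
E
python3 - <<'E'
from h import *
f=np.load("top0.npz");d=f['d'];im=f['im']; ratio,z,P=tray_mark(im,d)
near=lambda x,y,w:(abs(P[...,0]-x)<w)&(abs(P[...,1]-y)<w)
m=largest((ratio>1.46)&near(.53,.115,.13)); print("mark",rect("top",m,0), m.sum())
zs=cv2.GaussianBlur(z,(5,5),0)
m2=largest((zs>.004)&(zs<.03)&near(.54,-.12,.11)&(P[...,0]>.463)); print("tray",rect("top",m2,.012),m2.sum())
m3=(ratio>1.46)&near(.53,-.12,.13); print("pack(with tray)",rect("top",largest(m3),0))
E
```

```text
mark ((520.0216064453125, 109.24783325195312), (160.72628784179688, 160.97145080566406), 3.9052772521972656) 761
tray ((531.3809204101562, -123.9621810913086), (144.77130126953125, 146.52406311035156), 8.874164581298828) 2671
pack(with tray) ((522.401123046875, -120.3048095703125), (189.94674682617188, 162.12063598632812), 2.833081007003784)
```

The measured diameters are 116.1, 96.9, 62.3 and 43.0 mm, so cups 1, 2, 4 and 5 are present and cup3 is absent. The tray is at (0.531, -0.124) with yaw about 8.9°. The grip at (0.446, -0.135) agrees with that. mark_out is at (0.520, 0.109) with yaw 3.9°. Next: IK feasibility for the plan and a close crop of the cup1 choice.

```bash
cat >> h.py <<'E'
def quat(a): return np.array([0,np.cos(a/2),np.sin(a/2),0])
def wrapd(a): return (a+np.pi)%(2*np.pi)-np.pi
def tcp(c,yaw,rg,z): return np.array([c[0]+rg*np.cos(yaw),c[1]+rg*np.sin(yaw),z])
def say(): 
    s=env.get_state(); print("t",round(s['time'],1),"tcp",s['tcp_pos'].round(4),"F",s['force'].round(1),"open",round(s['opening'],4),"q",s['qpos'].round(2))
E
python3 - <<'E'
from h import *
T=(.531,-.124); D=np.radians
cups=dict(c1=((.6029,.3058),-84.7,-85,.080),c2=((.4434,-.3362),108.4,100,.076),c4=((.4592,.3411),-98.5,-40,.076),c5=((.6066,-.324),101.4,50,.077))
for n,(c,y,H,rg) in cups.items():
  for k in (0,np.pi):
    out=[]
    for cc,yy,zz in ((c,y,.1),(c,y,.25),(T,H,.25),(T,H,.12)):
        q=kin.inverse_kinematics(tcp(cc,D(yy),rg,zz),quat(D(yy)+k)); out.append(None if q is None else np.round(q,2).tolist())
    print(n,round(k,1)); [print("   ",o) for o in out]
for p,a in (((.446,-.137),8.9),((.52-.086,.109-.006),3.9)):
  for k in (0,np.pi):
    q=kin.inverse_kinematics([*p,.115],quat(D(a)+k)); print(p,k,None if q is None else q.round(2))
im=np.load("top0.npz")['im']; cv2.imwrite("pics/c1crop.png",cv2.resize(im[180:300,140:260],None,fx=4,fy=4))
E
```

```text
c1 0
    [-0.26, 0.69, -0.27, 1.74, 0.25, 0.75, 2.58]
    [-0.31, 0.5, -0.19, 1.66, 0.11, 1.0, 2.69]
    [-0.59, 0.74, 1.28, 1.9, -0.8, 1.13, -2.05]
    [-0.54, 1.05, 1.26, 1.98, -1.17, 1.11, -1.79]
c1 3.1
    [-0.72, 0.71, 0.38, 1.77, -0.37, 0.73, -0.05]
    [-0.78, 0.52, 0.47, 1.69, -0.27, 0.99, -0.13]
    [-0.45, 0.54, 0.96, 1.9, -0.53, 0.98, 0.84]
    [-0.4, 0.78, 0.94, 1.98, -0.86, 0.84, 1.11]
c2 0
    [0.09, 0.53, 0.43, 2.15, -0.43, 0.54, 1.16]
    [-0.27, 0.33, 0.86, 2.07, -0.33, 0.88, 1.1]
    [-0.63, 0.35, 0.75, 2.01, -0.31, 0.89, 0.46]
    [-0.41, 0.54, 0.5, 2.09, -0.44, 0.61, 0.56]
c2 3.1
    [-0.41, 1.02, 1.26, 2.18, -1.23, 1.03, -1.24]
    [-0.51, 0.57, 1.29, 2.08, -0.66, 1.0, -1.69]
    [-0.94, 0.63, 1.28, 2.03, -0.71, 1.04, -2.27]
    [-0.86, 0.98, 1.26, 2.11, -1.16, 1.04, -1.92]
c4 0
    [-0.47, 0.53, -0.23, 2.06, 0.21, 0.58, 2.14]
    [-0.52, 0.29, -0.16, 1.97, 0.06, 0.88, 2.28]
    [-0.61, 0.82, 1.27, 1.81, -0.85, 1.19, -1.33]
    [-0.5, 0.91, 1.05, 1.89, -0.98, 0.97, -1.26]
c4 3.1
    [-0.93, 0.55, 0.35, 2.09, -0.34, 0.56, -0.49]
    [-1.03, 0.3, 0.45, 2.0, -0.17, 0.87, -0.63]
    [-0.44, 0.58, 0.88, 1.8, -0.52, 1.01, 1.52]
    [-0.23, 0.68, 0.58, 1.87, -0.52, 0.75, 1.51]
c5 0
    [-0.23, 0.83, 0.78, 1.81, -0.77, 0.84, 1.14]
    [-0.36, 0.68, 1.0, 1.74, -0.64, 1.09, 1.05]
    [-0.6, 0.5, 0.81, 1.87, -0.43, 0.96, -0.29]
    [-0.41, 0.64, 0.56, 1.94, -0.51, 0.71, -0.24]
c5 3.1
    [-0.44, 1.16, 1.26, 1.83, -1.22, 1.19, -1.69]
    [-0.46, 0.86, 1.27, 1.74, -0.88, 1.23, -1.89]
    [-0.26, 0.4, 0.34, 1.85, -0.16, 0.92, 2.6]
    [-0.08, 0.56, 0.11, 1.92, -0.09, 0.66, 2.53]
(0.446, -0.137) 0 [-0.38  0.53  0.69  2.22 -0.63  0.58 -0.64]
(0.446, -0.137) 3.141592653589793 [-0.14  0.46  0.37  2.21 -0.32  0.53  2.21]
(0.43400000000000005, 0.103) 0 [-0.86  0.48  0.6   2.26 -0.54  0.54 -1.34]
(0.43400000000000005, 0.103) 3.141592653589793 [-0.49  0.41  0.14  2.24 -0.11  0.49  1.38]
```

View pics/c1crop.png

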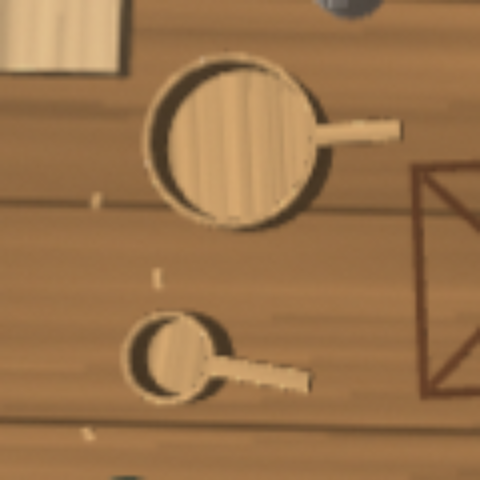

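Candidates:
- cup1: (199,215), 116 mm, natural wood
- cup2: (436,281)
- cup4: (184,269)
- cup5: (434,220)
- Decoys: turquoise (168,312), black (264,336)

The crop confirms the wooden large cup for cup1, with its handle to the right. I'll grasp it.

```bash
cat >> h.py <<'E'
def pick(g,rg,k,zg=0.100,f=100):
    im,d=camera("top"); c,r,y,t=findcup(d,g); print("cup",c.round(4),"diam",round(2e3*r,1),"yaw",round(np.degrees(y),1),"tip",round(t*1e3))
    a=y+k; env.grip(0.045)
    env.reach(tcp(c,y,rg,.22),quat(a)); say()
    env.movel(tcp(c,y,rg,.14),0.12)
    hit=env.movel(tcp(c,y,rg,zg),0.06,stop_force=8); say(); print("hit",hit)
    return c,y
E
python3 - <<'E'
from h import *
c,y=pick((.603,.306),.080,np.pi)
env.grip(0.0,100); say()
p=env.get_state()['tcp_pos']
env.movel(p+[0,0,.03],.05); say()
for n in("scene","wrist"): im,d=camera(n); cv2.imwrite(f"pics/{n}1.png",im)
E
```

```text
cup [0.6029 0.3058] diam 116.1 yaw -84.6 tip 112
t 2.8 tcp [0.6099 0.2282 0.22  ] F [-0.  -0.4  0.2] open 0.0448 q [-0.78  0.56  0.46  1.72 -0.29  0.94 -0.11]
t 4.4 tcp [0.6106 0.2261 0.1001] F [ 0.3  0.4 -0.6] open 0.0448 q [-0.72  0.71  0.38  1.77 -0.37  0.73 -0.05]
hit False
t 4.8 tcp [0.6108 0.2262 0.1006] F [-0.8 -0.3  4.4] open 0.0122 q [-0.72  0.71  0.38  1.77 -0.37  0.73 -0.05]
t 5.6 tcp [0.6106 0.2263 0.1305] F [ 0.7 -0.5 -1.6] open 0.0118 q [-0.74  0.67  0.4   1.76 -0.35  0.78 -0.06]
```

```bash
python3 -c "
import cv2,numpy as np
a=cv2.imread('pics/scene1.png');b=cv2.imread('pics/wrist1.png')
a=cv2.resize(a[130:270,290:490],(571,400));b=cv2.resize(b,(0,0),fx=.6,fy=.6)
h=600;o=np.zeros((400+0,571,3),np.uint8);o=a
cv2.imwrite('pics/s1c.png',a);cv2.imwrite('pics/w1c.png',b)"
```

```text
(no output)
```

View pics/s1c.png

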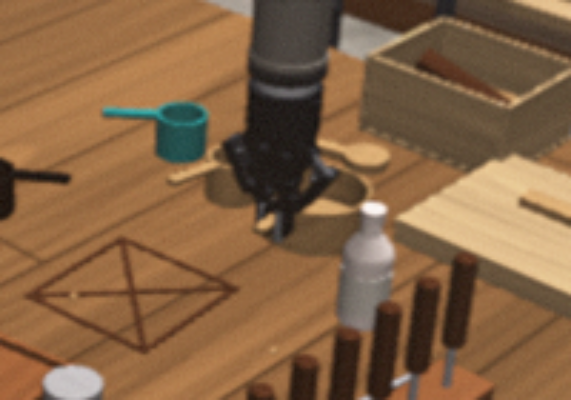

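View pics/w1c.png

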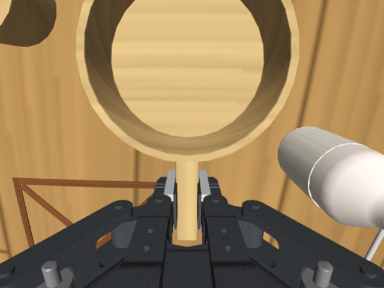

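The wrist view shows cup1 held squarely by its handle, at about (187,205) in the crop, and clear of the bottle. Next: the tilt.

```bash
cat >> h.py <<'E'
def held(ro):
    """wrist view: rim plane tilt and centre of the held cup, world"""
    c=calibration("wrist"); im,d=camera("wrist"); P=cloud("wrist",d,c)
    s=env.get_state(); t=s['tcp_pos']
    m=(P[...,2]>t[2]-.054-.03)&(P[...,2]<t[2]-.054+.03)&(np.hypot(P[...,0]-t[0],P[...,1]-t[1])<.17)
    m[300:]=False
    v,u=np.nonzero(m); Q=P[v,u]
    # rim: iterate plane through top points
    k=Q[:,2]>np.percentile(Q[:,2],60)
    for _ in range(8):
        A=np.c_[Q[:,:2],np.ones(len(Q))]; co=np.linalg.lstsq(A[k],Q[k,2],rcond=None)[0]
        res=Q[:,2]-A@co; k=np.abs(res)<.004
    xy=Q[k][:,:2]; best=None; rng=np.random.default_rng(0); rm=ro-.0025
    for _ in range(400):
        ctr,r=circ(xy[rng.choice(len(xy),3,False)])
        if abs(r-rm)>.004: continue
        b=np.abs(np.hypot(*(xy-ctr).T)-r)<.0035
        if best is None or b.sum()>best.sum(): best=b
    for _ in range(4):
        ctr,r=circ(xy[best]); best=np.abs(np.hypot(*(xy-ctr).T)-r)<.0035
    zc=co@[*ctr,1]
    print("held ctr",ctr.round(4),"r",round(r+.0025,4),"zrim",zc.round(4),"slope xy",co[:2].round(3),"n",best.sum())
    return ctr,zc,co[:2]
E
python3 - <<'E'
from h import *
held(.058); s=env.get_state(); a=s['orientation']; print(2*np.arctan2(a[2],a[1])*57.3)
E
```

```text
held ctr [0.604  0.3055] r 0.0568 zrim 0.08 slope xy [ 0.002 -0.015] n 13709
95.3615132913073
```

```bash
cat >> h.py <<'E'
def carry(T,H,k,off,zhi=.26):
    """off: cup centre to tcp distance along handle"""
    p=env.get_state()['tcp_pos']; env.movel([p[0],p[1],zhi],.15)
    env.reach(tcp(T,H,off,zhi),quat(H+k)); say()
E
python3 - <<'E'
from h import *
T=(.531,-.124);H=np.radians(-85)
carry(T,H,np.pi,.0795)
env.movel(tcp(T,H,.0795,.14),.12)
ctr,zc,sl=held(.058)
im,d=camera("wrist"); cv2.imwrite("pics/w2.png",im)
E
```

```text
t 8.3 tcp [ 0.5388 -0.2017  0.2598] F [ 0.1  0.2 -1.7] open 0.012 q [-0.23  0.41  0.63  1.88 -0.3   0.95  0.62]
held ctr [ 0.5325 -0.124 ] r 0.0568 zrim 0.0905 slope xy [ 0.001 -0.014] n 13723
```

View pics/w2.png

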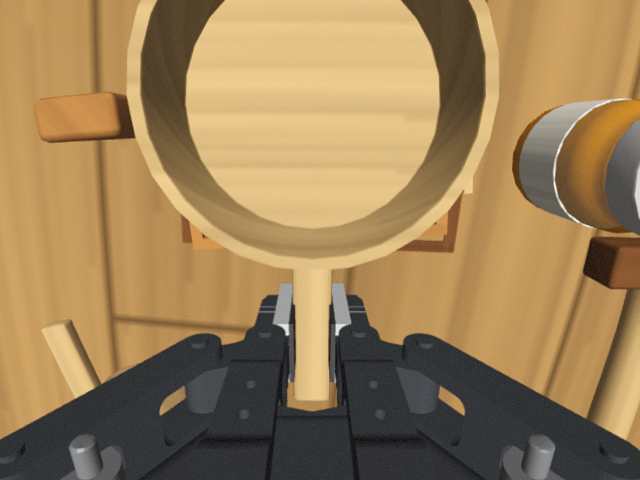

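Cup1 is over the tray, with tray edges visible at both sides near row 240. The jar at (580,170) is clear. I'll lower it.

```bash
cat >> h.py <<'E'
def putdown(zt,sf=6,back=True):
    p=env.get_state()['tcp_pos']
    hit=env.movel([p[0],p[1],zt+.012],.06,stop_force=15); print("early hit",hit); say()
    hit=env.movel([p[0],p[1],zt-.004],.02,stop_force=sf); print("hit",hit); say()
def release(op=.034):
    env.grip(op); say(); p=env.get_state()['tcp_pos']
    env.movel([p[0],p[1],p[2]+.04],.06); env.movel([p[0],p[1],.24],.2)
E
python3 - <<'E'
from h import *
putdown(.1066)
im,d=camera("wrist"); cv2.imwrite("pics/w3.png",im)
E
```

```text
early hit False
t 10.1 tcp [ 0.5382 -0.2034  0.1181] F [ 1.1  0.3 -2. ] open 0.0116 q [-0.12  0.61  0.5   1.96 -0.45  0.68  0.75]
hit True
t 10.7 tcp [ 0.5385 -0.2038  0.1063] F [-1.2  0.1  6.1] open 0.0117 q [-0.11  0.63  0.49  1.96 -0.47  0.66  0.76]
```

View pics/w3.png

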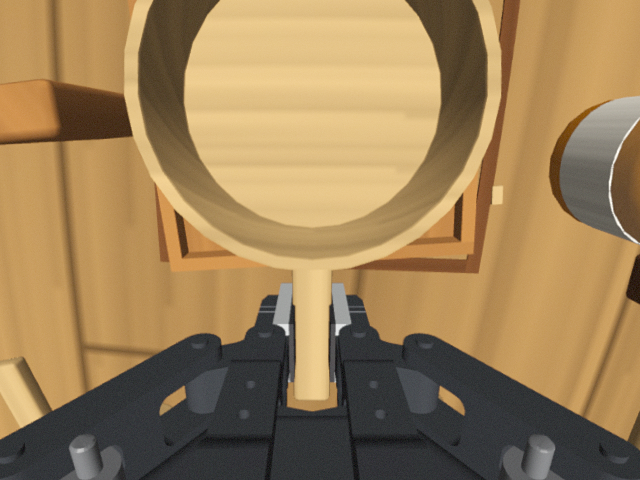

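Cup1 stopped at z 0.1063 (0.1066 expected) and lies inside the tray rim, whose inner corners are visible at (180,240) and (460,240). I'll release it, then pick cup2.

```bash
python3 - <<'E'
from h import *
release()
env.reach([.43,0.05,.30],quat(np.radians(95)))
im,d=camera("top"); np.savez("top1.npz",im=im,d=d); cv2.imwrite("pics/top1.png",cv2.resize(im[150:350,130:530],None,fx=2,fy=2))
for g,z in(((.531,-.124),.058),((.443,-.336),.052),((.459,.341),.052),((.607,-.324),.052)):
    try:
        c,r,y,t=findcup(d,g,ztop=z); print(c.round(4),"diam",round(2e3*r,1),"yaw",round(np.degrees(y),1),"tip",round(t*1e3))
    except Exception as e: print(g,e)
say()
E
```

```text
t 11.1 tcp [ 0.5379 -0.2034  0.1057] F [-0.6  0.6 -0.2] open 0.034 q [-0.11  0.63  0.49  1.96 -0.46  0.66  0.76]
[ 0.5311 -0.1232] diam 115.3 yaw -85.2 tip 112
[ 0.4435 -0.3362] diam 96.9 yaw 108.4 tip 105
[0.4592 0.341 ] diam 62.4 yaw -98.5 tip 94
[ 0.6065 -0.3239] diam 43.1 yaw 101.2 tip 88
t 13.7 tcp [0.4305 0.049  0.2997] F [0.4 0.2 0. ] open 0.0337 q [-0.88  0.07  0.66  2.14 -0.05  0.95 -0.1 ]
```

View pics/top1.png

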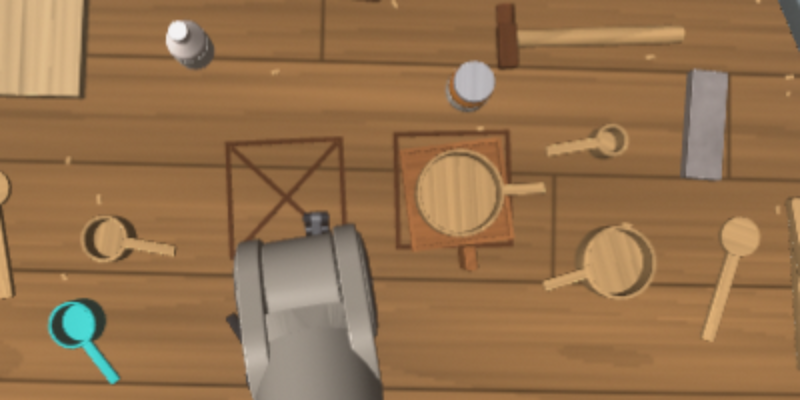

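Cup1 sits at (0.5311, -0.1232), on the tray centre. Next is cup2.

```bash
python3 - <<'E'
from h import *
c,y=pick((.4435,-.3362),.077,0)
env.grip(0.0,100); say()
p=env.get_state()['tcp_pos']; env.movel(p+[0,0,.03],.05)
ctr,z,s=held(.049); p=env.get_state()['tcp_pos'][:2]; v=p-ctr
print("off",np.hypot(*v).round(4),"ang",np.degrees(np.arctan2(v[1],v[0])).round(1), "top-based off",np.hypot(*(p-c)).round(4))
E
```

```text
cup [ 0.4434 -0.3361] diam 97.1 yaw 108.4 tip 104
t 15.2 tcp [ 0.4197 -0.2622  0.22  ] F [-0.7  0.1 -1.5] open 0.045 q [-0.32  0.43  0.96  2.1  -0.48  0.84  1.25]
t 16.9 tcp [ 0.4191 -0.2633  0.1001] F [ 0.3  0.  -0.4] open 0.0446 q [-0.12  0.62  0.72  2.16 -0.72  0.61  1.44]
hit False
t 17.3 tcp [ 0.4193 -0.263   0.1004] F [-0.5  1.6  4.1] open 0.0121 q [-0.12  0.62  0.72  2.16 -0.72  0.61  1.44]
held ctr [ 0.5115 -0.203 ] r 0.029 zrim 0.062 slope xy [-0.196 -0.003] n 2032
off 0.11 ang -147.1 top-based off 0.0772
```

```bash
python3 - <<'E'
from h import *
carry((.5311,-.1232),np.radians(100),0,.0768)
a,d=camera("scene"); b,d2=camera("top")
c,r,y,t=findcup(d2,(.5311,-.1232),ztop=.208,rmax=.13) ; print(c,r,np.degrees(y))
cv2.imwrite("pics/x4.png",np.hstack([cv2.resize(a[130:330,200:400],(400,400)),cv2.resize(b[170:330,280:440],(400,400))]))
E
```

```text
t 20.0 tcp [ 0.5171 -0.0491  0.2598] F [-0.2 -0.3 -1.7] open 0.0118 q [-0.84  0.44  1.05  2.02 -0.47  0.95  0.63]
[ 0.52912102 -0.12952311] 0.04687768429704488 nanh.py:43: RuntimeWarning: Mean of empty slice.
  hc=xy[h]; dv=hc.mean(0)-ctr
  ret = um.true_divide(
```

View pics/x4.png

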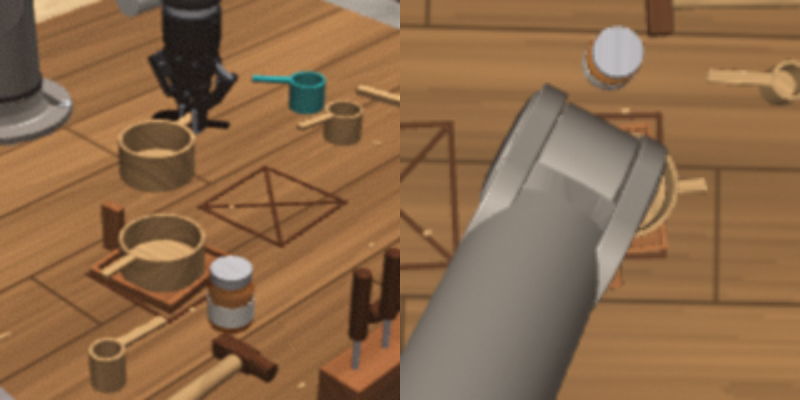

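The scene view shows cup2 held roughly level above cup1. The top view is blocked by the arm, so I'll compare both rims in the scene depth.

```bash
python3 - <<'E'
from h import *
p=env.get_state()['tcp_pos']
env.movel([p[0],p[1],.20],.1); say()
im,d=camera("scene"); P=cloud("scene",d)
# rim plane of held cup
for zt in (.148,):
    m=(np.hypot(P[...,0]-.531,P[...,1]+.123)<.056)&(P[...,2]>.11)&(P[...,2]<.2)
    Q=P[m]; print(len(Q),np.percentile(Q[:,2],[50,90,97,99.5]).round(4))
for g,z in(((.531,-.123),.148),((.531,-.123),.058)):
    c,r,y,t=findcup(d,g,"scene",ztop=z,rmax=.07); print(z,c.round(4),r.round(4))
# top edge height by side
m=(np.hypot(P[...,0]-.531,P[...,1]+.123)<.056)&(P[...,2]>.1)&(P[...,2]<.2)
Q=P[m]
for ang in range(-180,180,45):
    a=np.arctan2(Q[:,1]+.123,Q[:,0]-.531); rr=np.hypot(Q[:,1]+.123,Q[:,0]-.531)
    k=(np.abs(wrapd(a-np.radians(ang)))<.3)&(rr>.040)
    if k.sum()>20: print(ang,k.sum(),np.percentile(Q[k,2],[95,98]).round(4))
E
```

```text
t 20.9 tcp [ 0.5173 -0.0501  0.2003] F [-0.5  0.2 -0.9] open 0.0118 q [-0.75  0.52  0.95  2.06 -0.58  0.84  0.72]
903 [0.134  0.1507 0.153  0.1961]
0.148 [ 0.531 -0.133] 0.0485
0.058 [ 0.5336 -0.1304] 0.0578
-180 133 [0.1509 0.1518]
-135 28 [0.154  0.1551]
-90 68 [0.1509 0.1512]
-45 179 [0.1502 0.1519]
0 114 [0.1506 0.1517]
90 30 [0.1974 0.1977]
135 67 [0.1497 0.1506]
```

```bash
python3 - <<'E'
from h import *
env.dwell(.3); say()
t=tcp((.5311,-.1232),np.radians(100),.0770,.19)
env.movel(t,.05); env.dwell(.4); say(); print(t)
im,d=camera("scene")
for g,z in(((.531,-.123),.140),((.531,-.123),.058)):
  for dz in(-.002,0,.002):
    c,r,y,_=findcup(d,g,"scene",ztop=z+dz,rmax=.07); print(z+dz,c.round(4),r.round(4))
E
```

```text
t 21.2 tcp [ 0.5173 -0.0497  0.2003] F [ 0.4  0.4 -1.6] open 0.0115 q [-0.75  0.52  0.95  2.06 -0.58  0.84  0.72]
t 22.0 tcp [ 0.5178 -0.0474  0.1901] F [-0.   0.  -1.1] open 0.0118 q [-0.74  0.54  0.93  2.07 -0.59  0.82  0.73]
[ 0.51772909 -0.0473698   0.19      ]
0.138 [ 0.5344 -0.1339] 0.0485
0.14 [ 0.5317 -0.1308] 0.0499
0.14200000000000002 [ 0.5364 -0.1342] 0.0485
0.056 [ 0.5314 -0.1284] 0.058
0.058 [ 0.5362 -0.1328] 0.0574
0.060000000000000005 [ 0.5357 -0.1325] 0.0576h.py:43: RuntimeWarning: Mean of empty slice.
  hc=xy[h]; dv=hc.mean(0)-ctr
  ret = um.true_divide(
```

```bash
cat >> h.py <<'E'
def lower(t,zentry,zseat,sf=5):
    t=np.array(t); env.movel([t[0],t[1],zentry],.08)
    hit=env.movel([t[0],t[1],zseat-.004],.025,stop_force=sf); say(); print("hit",hit,"z-seat mm",round(1e3*(env.get_state()['tcp_pos'][2]-zseat),1))
E
python3 - <<'E'
from h import *
t=tcp((.5311,-.1232),np.radians(100),.0770,.19)
lower(t,.165,.1164)
E
```

```text
t 24.2 tcp [ 0.5178 -0.047   0.1163] F [-1.6 -0.2  5.7] open 0.0121 q [-0.63  0.64  0.79  2.1  -0.73  0.69  0.83]
hit True z-seat mm -0.1
```

Cup2 seated at the expected height. Release and verify.

```bash
python3 - <<'E'
from h import *
release()
env.reach([.43,0.05,.30],quat(np.radians(95)))
im,d=camera("top"); cv2.imwrite("pics/top2.png",cv2.resize(im[150:350,130:530],None,fx=2,fy=2))
for g,z,rm in(((.531,-.124),.058,.13),((.531,-.124),.068,.13),((.459,.341),.052,.13),((.607,-.324),.052,.13)):
    try:
        c,r,y,t=findcup(d,g,ztop=z,rmax=rm); print(c.round(4),"diam",round(2e3*r,1),"yaw",round(np.degrees(y),1),"tip",round(t*1e3))
    except Exception as e: print(g,e)
P=cloud("top",d); m=np.hypot(P[...,0]-.5311,P[...,1]+.1232)<.05; m2=m&(np.hypot(P[...,0]-.5311,P[...,1]+.1232)<.035)
Q=P[m&(P[...,2]>.055)]; print("rim z",np.median(Q[:,2]),np.linalg.lstsq(np.c_[Q[:,:2],np.ones(len(Q))],Q[:,2],rcond=None)[0],"floor",np.nanmedian(P[m2][:,2]))
E
```

```text
t 24.6 tcp [ 0.517  -0.047   0.1157] F [ 0.4 -0.4 -1. ] open 0.0338 q [-0.63  0.64  0.79  2.1  -0.73  0.69  0.83]
[ 0.5312 -0.1232] diam 115.3 yaw -85.3 tip 112
[ 0.5305 -0.1245] diam 97.7 yaw 100.4 tip 105
[0.4592 0.3411] diam 62.3 yaw -98.5 tip 94
[ 0.655  -0.3234] diam 43.9 yaw 88.4 tip 87
rim z 0.06805607852160767 [-0.00447108  0.01989818  0.07189848] floor 0.02642390528720351
```

View pics/top2.png

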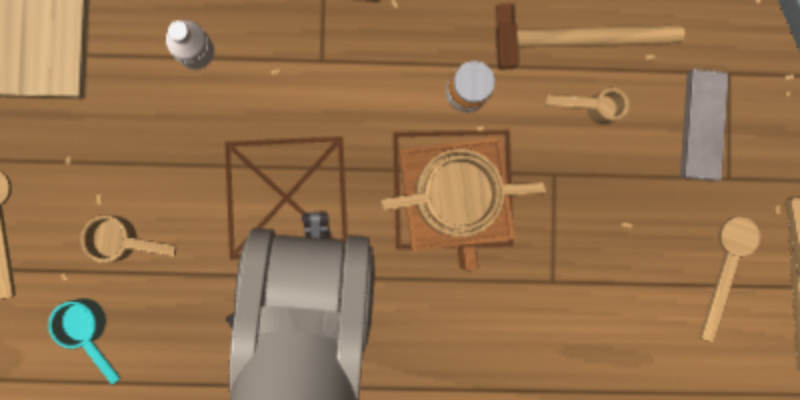

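Cup2 is nested, rim z 0.068 and level. Cup5 has been knocked to (0.655, -0.323), as the task warned. Next is cup4.

```bash
python3 - <<'E'
from h import *
c,y=pick((.4592,.3411),.076,np.pi)
env.grip(0.0,100); env.dwell(.1); say()
p=env.get_state()['tcp_pos']; off=np.hypot(*(p[:2]-c)); print("off",off.round(4))
env.movel(p+[0,0,.03],.05)
H=np.radians(-40); C=(.5305,-.1245)
carry(C,H,np.pi,off)
t=tcp(C,H,off,.2); env.movel(t,.12); env.dwell(.3); say(); print(t)
held(.031)
im,d=camera("wrist"); cv2.imwrite("pics/w5.png",im)
E
```

```text
cup [0.4591 0.3411] diam 62.1 yaw -98.4 tip 94
t 28.1 tcp [0.4486 0.2643 0.2206] F [ 0.5 -0.4  0. ] open 0.0448 q [-1.44  0.53  1.05  2.05 -0.59  0.9  -0.21]
t 29.7 tcp [0.4482 0.2658 0.1001] F [ 0.5 -1.   0.8] open 0.0452 q [-1.26  0.69  0.81  2.11 -0.81  0.69 -0.05]
hit False
t 30.2 tcp [0.4481 0.2659 0.1002] F [-1.6  0.2  2.6] open 0.0117 q [-1.26  0.69  0.81  2.11 -0.81  0.69 -0.05]
off 0.076
t 33.7 tcp [ 0.589  -0.172   0.2596] F [ 0.8 -0.1 -0.7] open 0.0117 q [-0.37  0.52  0.77  1.79 -0.42  1.    1.44]
t 34.6 tcp [ 0.589  -0.1734  0.2006] F [ 0.5  0.5 -0.4] open 0.0117 q [-0.33  0.59  0.72  1.83 -0.49  0.9   1.49]
[ 0.58871108 -0.1733449   0.2       ]
held ctr [ 0.531  -0.1249] r 0.0304 zrim 0.1512 slope xy [ 0.007 -0.005] n 10666
```

View pics/w5.png

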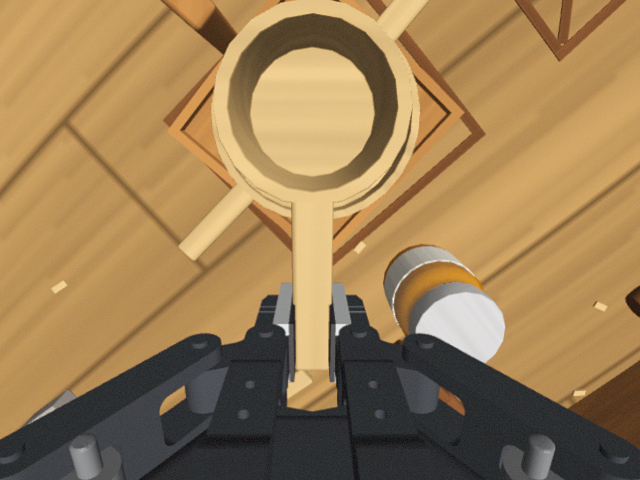

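The held cup4 is centred at (0.531, -0.125), level, over cup2. The jar at (440,300) stays clear by more than 5 mm even with the fingers slightly open. Lowering.

```bash
python3 - <<'E'
from h import *
t=tcp((.5305,-.1245),np.radians(-40),.076,.2)
lower(t,.178,.1264)
release(.030)
env.reach([.43,0.05,.30],quat(np.radians(95)))
im,d=camera("top"); cv2.imwrite("pics/top3.png",cv2.resize(im[150:350,130:530],None,fx=2,fy=2))
for g,z,rm in(((.531,-.124),.058,.13),((.531,-.124),.068,.13),((.531,-.124),.078,.13),((.655,-.323),.052,.13)):
    try:
        c,r,y,t=findcup(d,g,ztop=z,rmax=rm); print(c.round(4),"diam",round(2e3*r,1),"yaw",round(np.degrees(y),1),"tip",round(t*1e3))
    except Exception as e: print(g,e)
E
```

```text
t 37.0 tcp [ 0.5892 -0.1738  0.1257] F [-0.3 -0.3  5.7] open 0.0119 q [-0.27  0.69  0.64  1.87 -0.57  0.77  1.55]
hit True z-seat mm -0.7
t 37.4 tcp [ 0.5884 -0.1733  0.1248] F [ 0.3  0.2 -0.8] open 0.0303 q [-0.27  0.69  0.64  1.87 -0.57  0.77  1.55]
[ 0.5312 -0.1229] diam 115.1 yaw -85.3 tip 112
[ 0.5305 -0.1246] diam 97.8 yaw 99.6 tip 105
[ 0.5294 -0.1241] diam 61.5 yaw -40.3 tip 94
[ 0.655  -0.3233] diam 44.1 yaw 88.3 tip 87
```

View pics/top3.png

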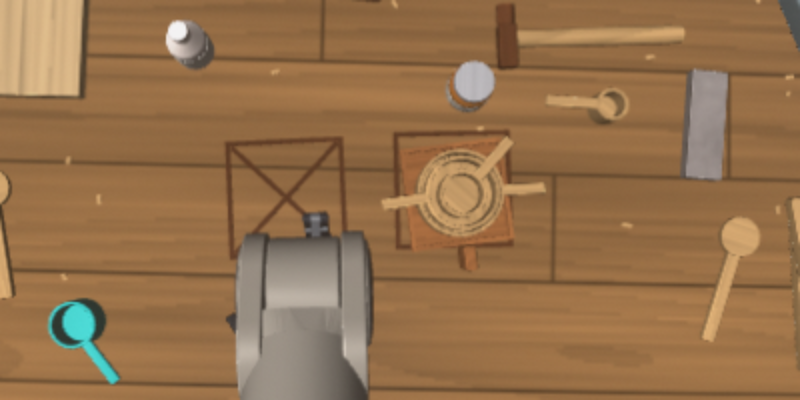

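Cup4 is nested and centred within about 1 mm. Next is cup5.

```bash
python3 - <<'E'
from h import *
c,y=pick((.655,-.3233),.077,0)
env.grip(0.0,100); env.dwell(.15); say()
p=env.get_state()['tcp_pos']; off=np.hypot(*(p[:2]-c)); print("off",off.round(4))
env.movel(p+[0,0,.03],.05)
H=np.radians(50); C=(.530,-.1243)
carry(C,H,0,off)
t=tcp(C,H,off,.205); env.movel(t,.12); env.dwell(.3); say(); print(t)
im,d=camera("scene"); cv2.imwrite("pics/s6.png",cv2.resize(im[130:330,180:400],(660,600)))
P=cloud("scene",d); m=(np.hypot(P[...,0]-.53,P[...,1]+.124)<.028)&(P[...,2]>.115)&(P[...,2]<.18)
Q=P[m]; print(len(Q)); a=np.arctan2(Q[:,1]+.124,Q[:,0]-.53)
for ang in range(-180,180,60):
    k=np.abs(wrapd(a-np.radians(ang)))<.5
    if k.sum()>8: print(ang,k.sum(),np.percentile(Q[k,2],[90,96]).round(4))
E
```

```text
cup [ 0.6549 -0.3234] diam 43.9 yaw 88.2 tip 87
t 41.8 tcp [ 0.6579 -0.2449  0.2205] F [ 0.8 -0.4  0.8] open 0.045 q [-0.3   0.8   0.94  1.6  -0.7   1.11  0.79]
t 43.4 tcp [ 0.6574 -0.2467  0.1002] F [0.5 0.2 0.3] open 0.0449 q [-0.24  0.92  0.83  1.66 -0.81  0.94  0.86]
hit False
t 44.0 tcp [ 0.6575 -0.2464  0.1003] F [0.5 0.6 2.6] open 0.0119 q [-0.24  0.92  0.83  1.66 -0.81  0.94  0.86]
off 0.0771
t 46.6 tcp [ 0.5798 -0.0658  0.2599] F [ 0.6 -0.6  0.5] open 0.0123 q [-0.81  0.69  1.22  1.87 -0.73  1.11 -0.  ]
t 47.5 tcp [ 0.5798 -0.0652  0.2055] F [-0.5 -0.6 -1.3] open 0.0121 q [-0.76  0.75  1.14  1.92 -0.81  1.03  0.04]
[ 0.57955376 -0.06524413  0.205     ]
326
-180 45 [0.1553 0.1564]
-120 33 [0.156  0.1578]
-60 113 [0.1537 0.1565]
0 55 [0.1552 0.1573]
60 31 [0.1576 0.1579]
120 30 [0.1562 0.1572]
```

View pics/s6.png

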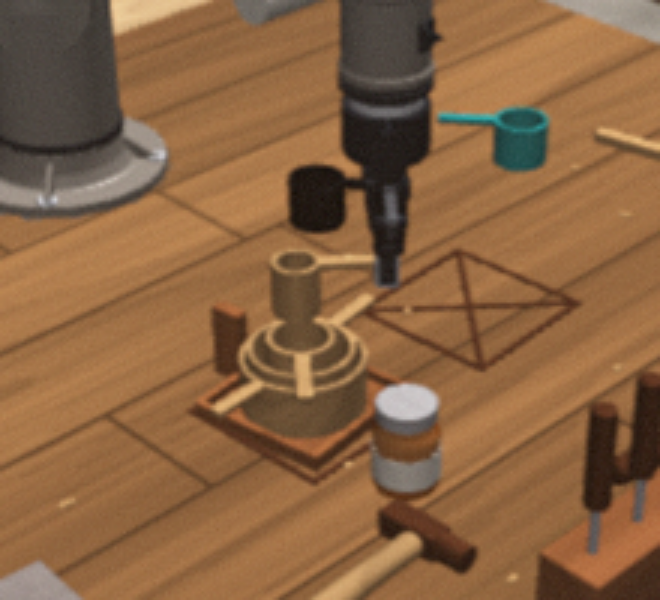

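Cup5 at (295,280) is held level and lined up above cup4 at (300,335). Lowering.

```bash
python3 - <<'E'
from h import *
t=tcp((.530,-.1243),np.radians(50),.0771,.2)
lower(t,.190,.1363)
im,d=camera("scene"); cv2.imwrite("pics/s7.png",cv2.resize(im[130:330,180:400],(660,600)))
E
```

```text
t 49.8 tcp [ 0.5801 -0.0648  0.1355] F [0.1 1.6 4.4] open 0.0121 q [-0.7   0.82  1.03  1.95 -0.91  0.92  0.11]
hit True z-seat mm -0.8
```

```bash
cat >> h.py <<'E'
def check(d,g,zs=(.058,.068,.078,.088)):
    for z in zs:
        try:
            c,r,y,t=findcup(d,g,ztop=z); print(z,c.round(4),"diam",round(2e3*r,1),"yaw",round(np.degrees(y),1),"tip",round(t*1e3))
        except Exception as e: print(z,e)
E
python3 - <<'E'
from h import *
release(.030)
env.reach([.43,0.08,.30],quat(np.radians(5)))
im,d=camera("top"); cv2.imwrite("pics/top4.png",cv2.resize(im[150:350,130:530],None,fx=2,fy=2)); np.savez("top4.npz",im=im,d=d)
check(d,(.531,-.124))
ratio,z,P=tray_mark(im,d)
g=(z>.06)&(np.hypot(P[...,0]-.446,P[...,1]+.135)<.03); v,u=np.nonzero(g); q=plane("top",np.c_[u,v],.075); print("grip",q.mean(0),q.min(0),q.max(0), cv2.minAreaRect((q[:,:2]*1e3).astype(np.float32)))
say()
E
```

```text
t 50.2 tcp [ 0.5793 -0.0646  0.1347] F [-0.7 -0.6  0. ] open 0.0297 q [-0.7   0.82  1.03  1.95 -0.91  0.92  0.11]
0.058 [ 0.5311 -0.1233] diam 115.2 yaw -85.2 tip 112
0.068 [ 0.5304 -0.1243] diam 97.5 yaw 99.9 tip 105
0.078 [ 0.5294 -0.1241] diam 61.6 yaw -40.9 tip 94
0.088 [ 0.5928 -0.1147] diam 100.0 yaw -169.2 tip 89
grip [ 0.44594141 -0.13537336  0.075     ] [ 0.4316129  -0.14370312  0.075     ] [ 0.46001516 -0.12778808  0.075     ] ((445.8140869140625, -135.77383422851562), (28.308584213256836, 15.5354642868042), 1.0914818048477173)
t 52.9 tcp [0.4302 0.0797 0.2999] F [-0.3 -0.3  0.2] open 0.0304 q [-1.5   0.2   1.36  2.15 -0.24  0.96 -1.5 ]
```

View pics/top4.png

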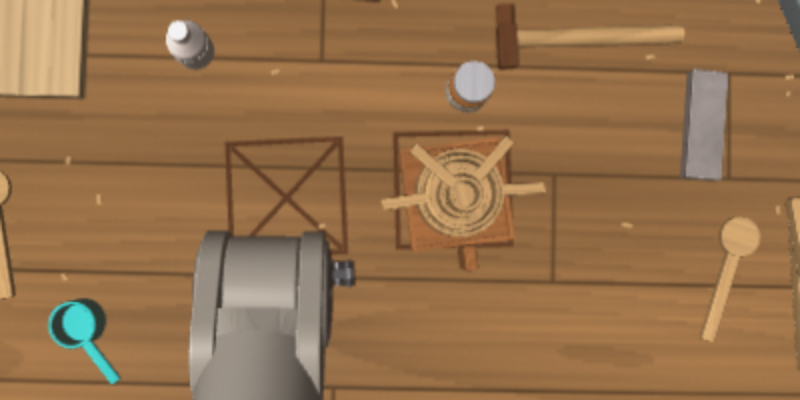

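Cup5 looks seated in the top picture; the z 0.088 fit wandered to the jar, so I'll recheck it with a tighter window. Then I grip the tray.

```bash
python3 - <<'E'
from h import *
f=np.load("top4.npz"); d=f['d']
c,r,y,t=findcup(d,(.53,-.124),ztop=.088,rmax=.03); print("cup5",c.round(4),round(2e3*r,1))
P=cloud("top",d); rr=np.hypot(P[...,0]-c[0],P[...,1]-c[1]); k=(abs(rr-.0195)<.004); Q=P[k]; Q=Q[Q[:,2]>.08]; print("rim z",np.median(Q[:,2]),len(Q),"slopes",np.linalg.lstsq(np.c_[Q[:,:2],np.ones(len(Q))],Q[:,2],rcond=None)[0][:2],"floor",np.nanmedian(P[rr<.011][:,2]))
env.goto_joints([-.88,.07,.66,2.14,-.05,.95,-1.6]); say()
env.grip(.045)
a=np.radians(8.4); g=np.array([.446,-.1362])
env.reach([*g,.22],quat(a)); env.dwell(.2); say()
w=calibration("wrist"); M=R.from_rotvec(np.ravel(w['rvec'])).as_matrix(); print("cam",(-M.T@np.ravel(w['tvec'])).round(3))
im,_=camera("wrist"); cv2.imwrite("pics/w8.png",im)
E
```

```text
cup5 [ 0.5283 -0.1261] 43.8
rim z 0.08728743465334254 107 slopes [0.0001301  0.02860717] floor 0.04680877164474073
t 53.7 tcp [0.4307 0.0502 0.2982] F [-0.7  0.1  0.4] open 0.0301 q [-0.88  0.07  0.66  2.14 -0.05  0.95 -1.6 ]
t 55.0 tcp [ 0.4467 -0.1346  0.2204] F [-0.2  0.3  0. ] open 0.0451 q [-0.5   0.31  0.79  2.16 -0.32  0.78 -0.93]
cam [ 0.516 -0.125  0.291]
```

View pics/w8.png

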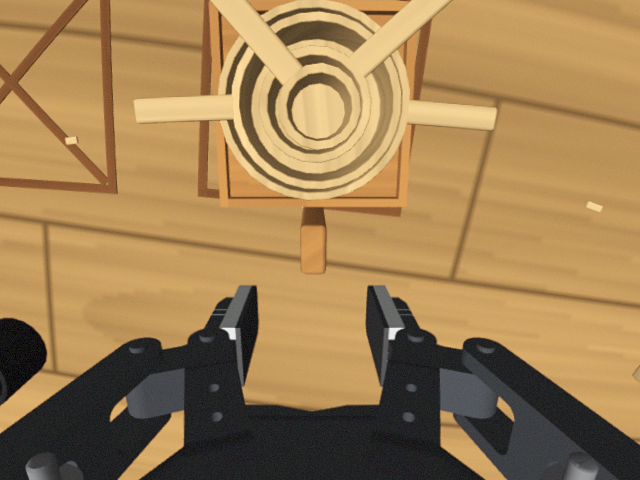

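All four cups are nested in the wrist view, with cup5 at (322,108). The grip at (313,240) is square between the jaws. I'll descend and grip it.

```bash
python3 - <<'E'
from h import *
a=np.radians(8.4); g=np.array([.446,-.1362])
env.movel([*g,.15],.1,rot=quat(a)); hit=env.movel([*g,.114],.05,stop_force=8); print(hit); env.dwell(.2); say()
env.grip(0,60); env.dwell(.2); say()
im,_=camera("wrist"); cv2.imwrite("pics/w9.png",im)
E
```

```text
False
t 57.0 tcp [ 0.4462 -0.1362  0.1143] F [-0.5  0.1 -0.4] open 0.0449 q [-0.32  0.51  0.6   2.22 -0.54  0.56 -0.73]
t 57.5 tcp [ 0.446  -0.136   0.1142] F [-1.5  0.6  5.6] open 0.0153 q [-0.32  0.51  0.6   2.22 -0.54  0.56 -0.73]
```

View pics/w9.png

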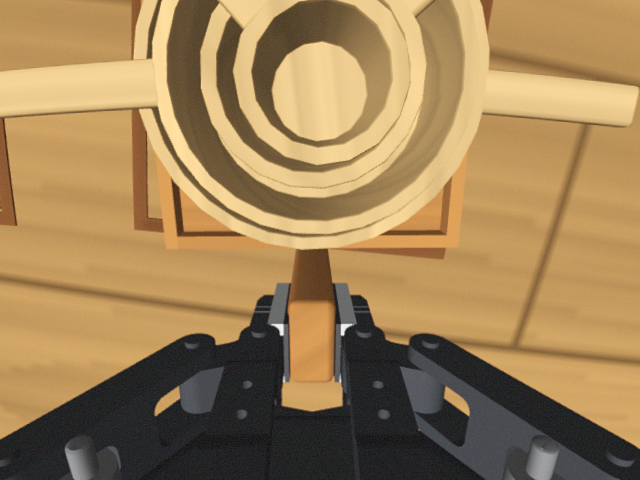

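The grip is held. Now the slide, first a short 30 mm test.

```bash
python3 - <<'E'
from h import *
g=np.array([.446,-.1362]); T0=np.array([.531,-.1238]); M=np.array([.520,.1092]); a0,a1=np.radians(8.4),np.radians(3.9)
Rm=lambda x:np.array([[np.cos(x),-np.sin(x)],[np.sin(x),np.cos(x)]])
gf=M+Rm(a1-a0)@(g-T0); print("final",gf)
s=.13; p=g+s*(gf-g); env.movel([*p,.1135],.03,rot=quat(a0+s*(a1-a0))); env.dwell(.2); say()
env.movel([*gf,.1135],.06,rot=quat(a1)); env.dwell(.3); say()
im,_=camera("wrist"); cv2.imwrite("pics/w10.png",im)
E
```

```text
final [0.43428913 0.10350725]
t 59.0 tcp [ 0.4457 -0.1069  0.1142] F [ 1.2 -5.5  6.8] open 0.0154 q [-0.39  0.5   0.61  2.24 -0.55  0.55 -0.8 ]
t 62.9 tcp [0.4357 0.1009 0.1142] F [  2.6 -11.   10.1] open 0.0149 q [-0.9   0.5   0.66  2.27 -0.59  0.54 -1.29]
```

View pics/w10.png

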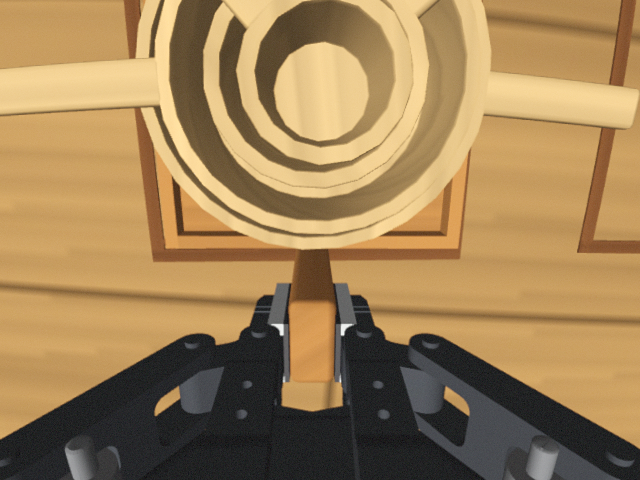

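The tray stands inside the crossed outline, with mark margins visible at left (155,200) and below (310,255). Release, back off, verify.

```bash
python3 - <<'E'
from h import *
env.grip(.045); p=env.get_state()['tcp_pos']; env.movel([p[0],p[1],.2],.08); env.movel([p[0],p[1],.28],.2)
env.reach([.42,-.25,.30],quat(np.radians(5))); env.dwell(.5); say()
im,d=camera("top"); cv2.imwrite("pics/top5.png",cv2.resize(im[150:350,130:530],None,fx=2,fy=2))
ratio,z,P=tray_mark(im,d); zs=cv2.GaussianBlur(z,(5,5),0)
c,r,y,t=findcup(d,(.52,.109),ztop=.058); print("c1",c.round(4),round(2e3*r,1))
for zt,rm in((.068,.13),(.078,.13),(.088,.03)):
    c2,r,y,t=findcup(d,c,ztop=zt,rmax=rm); print(zt,c2.round(4),round(2e3*r,1))
near=(abs(P[...,0]-.52)<.11)&(abs(P[...,1]-.11)<.11)&(P[...,0]>.452)
m=(zs>.004)&(zs<.03)&near
print("tray",rect("top",largest(m),.012))
P0=np.load("top0.npz"); 
dd=np.abs(np.nan_to_num(P[...,2])-np.nan_to_num(cloud("top",P0['d'])[...,2]))
v,u=np.nonzero(cv2.erode((dd>.02).astype(np.uint8),np.ones((3,3)))); print("changed near px",sorted(set(zip((u//30*30).tolist(),(v//30*30).tolist()))))
cc=P[...,2][np.hypot(P[...,0]-c2[0],P[...,1]-c2[1])<.011]; print("cup5 floor",np.nanmedian(cc))
im2,_=camera("scene"); cv2.imwrite("pics/s11.png",im2)
E
```

```text
t 67.0 tcp [ 0.4201 -0.2498  0.3   ] F [-0.2  0.1 -0.6] open 0.0449 q [-0.64  0.52  1.42  2.05 -0.59  1.09 -0.42]
c1 [0.5215 0.1045] 115.2
0.068 [0.5214 0.1035] 97.6
0.078 [0.52  0.104] 61.9
0.088 [0.5187 0.1022] 44.5
tray ((482.0102233886719, 107.6358871459961), (59.39791488647461, 214.15052795410156), 2.2925331592559814)
changed near px [(0, 360), (0, 390), (30, 360), (30, 390), (90, 450), (120, 420), (120, 450), (150, 180), (150, 210), (150, 240), (150, 270), (150, 420), (150, 450), (180, 180), (180, 210), (180, 240), (180, 270), (180, 420), (180, 450), (210, 180), (210, 210), (210, 240), (210, 270), (210, 420), (210, 450), (240, 210), (240, 240), (240, 420), (240, 450), (270, 210), (270, 240), (270, 270), (270, 390), (270, 420), (270, 450), (300, 240), (300, 360), (300, 390), (300, 420), (300, 450), (330, 360), (330, 390), (330, 420), (330, 450), (360, 270), (360, 330), (360, 360), (360, 390), (360, 420), (360, 450), (390, 210), (390, 270), (390, 300), (390, 330), (390, 360), (390, 390), (390, 420), (420, 210), (420, 240), (420, 270), (420, 300), (420, 330), (420, 360), (420, 390), (450, 240), (450, 270), (450, 300), (450, 330), (450, 360), (480, 240), (480, 270), (480, 300), (480, 330), (510, 300), (510, 330)]
cup5 floor 0.046073668727809824
```

View pics/top5.png

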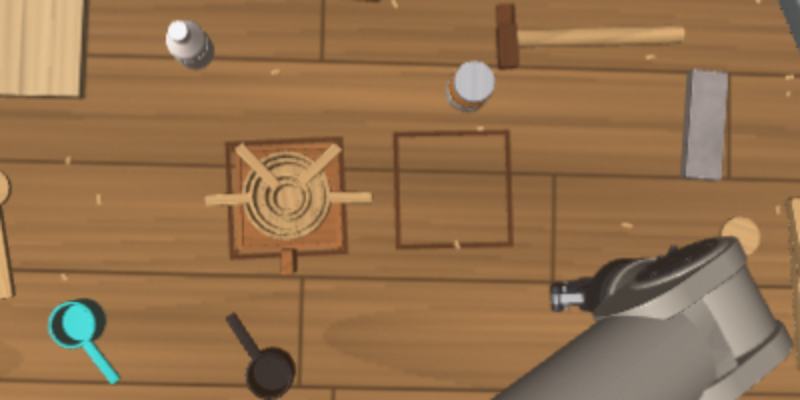

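View pics/s11.png

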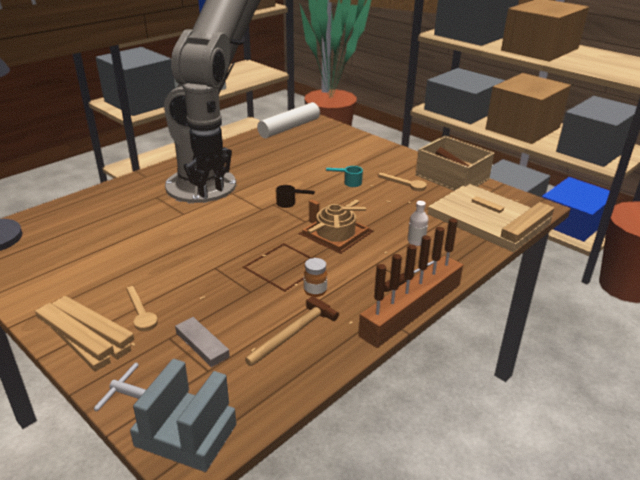

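The nested set is centred at (0.5215, 0.1045), about 5 mm from the mark centre. The cup centres agree within about 3 mm and cup5's floor is at the expected 46 mm. The tray is square inside the outline, the bystanders look unmoved, and the robot is clear. Handing in.

```bash
python3 - <<'E'
from h import *
print(job.job_done()); say()
E
```

```text
the job is handed in; nothing more can be done
None
the job is handed in; nothing more can be done
```

I packed the set and handed the job in at about 67 s on the robot's clock; no verdict was reported. Cups 1, 2, 4 and 5 were on the bench and cup3 was absent. I put cup1 in the tray, nested 2, 4 and 5 in that order by their handles, then slid the tray by its grip to the crossed mark. Cup5 was knocked about 5 cm aside partway through, so I re-measured it before picking it up.

**Last checks that passed (top camera):**
- The set is centred about 5 mm from the mark centre, against a 20 mm limit.
- Neighbouring cup centres agree within about 2.5 mm.
- The inside floor of cup5 reads 46 mm above the bench, which is right for a fully seated stack.
- By eye, the tray stands square inside the outline, the bystanders in view look unmoved, and the gripper was clear. spoon_b was partly hidden by the arm in the last top picture.

**Checks that failed or were weak:**
- The final depth fit of the tray outline failed because the cup handles and the grip got into the mask. The tray's position and angle therefore rest on cup1's position, the pictures and the final gripper pose, which was about 3 mm short of its target.
- One earlier fit for cup5 locked onto the jar; a tighter repeat agreed with the rest.
- Scene-camera centres scattered by 3–5 mm, so I used them only to check that held cups were level.

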